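Unclip the battery cover of a data logger

ROBOT

A 6-joint arm with a two-finger parallel gripper is mounted at the origin on a cart in front of the work surface, level with it; the furniture and walls round the work are solid. World frame = base frame: x ahead of the robot, y to its left, z up, the work surface at z = 0. Lengths are in m, angles in degrees, forces in N, time in s.
With the tool pointing down it reaches from about 0.3 to 0.75 m from the base axis. Payload 8.5 kg.
Tool frame: the origin (TCP) lies midway between the tips of the shut fingers; the grasp point (between the pads) lies 19 mm behind it (env.tcp_to_grasp is the z of the grasp point in the tool frame, in m); z points along the fingers, y is the line along which they close (so a half turn about z gives the same grasp; the last joint's range is limited). The gripper opens to 85 mm and grips with 20 to 120 N. Pads are 22 mm wide; open, the fingers measure 114 mm over their backs; the gripper's body (76 mm by 85 mm) begins 54 mm behind the grasp point. The pads swing forward as they close: fully open they stand 13 mm farther back than shut.
Start: joints at [-12.336, 21.807, 74.336, -0, 83.858, -12.336], TCP at [0.55, 0, 0.231] pointing down, gripper open.
Joint ranges: [-178.18, 178.18], [-50.72, 133.34], [12.68, 142.11], [-81.47, 261.47], [9.98, 163.14], [-165.26, 165.26]. Speed limits (degrees/s): [136.94, 136.94, 180, 180, 180, 180].

INTERFACE

Orientations are given as a 3x3 rotation matrix whose columns are the frame's x, y, z axes.
In Python, from rig import env, imaging, job, models gives the robot as it stands. The module is installed in compiled form; this text tells all that it offers.
- The arm moves only by the tool jog_arm, never from a script. Its argument "plan" is text: rows parted by semicolons, each of 7 numbers parted by spaces: the turn, a rotation vector about the tool's x, y, z in degrees, then the shift along the tool's x, y, z in cm, then the closure in counts, from 0 (fully open) to 255 (shut). In form: rx ry rz x y z claw; .... A call has 1 to 10 rows; each row shifts and turns the commanded pose from where the row before left it, along the tool's axes as they then stand; what a row does not reach is not made up. A row lasts 1/12 s, in which the tool goes at most 41.7 mm and 7.16 degrees, less where a joint would pass 70% of its speed; a pose out of reach is approached as far as the arm can. A call with a gripper value outside its range is refused whole. The fingers move at their own pace and stop on an object; "grip_force" is the grip in N (left out, the last holds). Time passes only in rows, so rows that do not move let the fingers close. It gives the time, the measured TCP pose, the force, the opening and the grip force at its end, in the units of the state.
- env.observe(): the state, without advancing time (a new reading comes with each control period).
- imaging.get_image(name): name is "scene" or "side" or "wrist"; returns a dict with "pixels" (384x512x3 uint8, red, green, blue), "depth" (384x512 float32, m along the optical axis (not along the pixel's ray), 0 where there is no reading), "fov_y" (degrees; the focal length in pixels is half the picture's height over the tangent of half this angle, whatever the lens; pixels are square), "cx", "cy" (the principal point, pixels), "distortion" ([k1, k2, p1, p2, k3] as OpenCV has them; the pictures are not rectified), "world_from_camera" (4x4, takes a point from camera to world coordinates). Camera axes: x right, y down, z forward; pixel columns grow to the right and rows downward; lengths in m; the calibration is good to about 2 mm. A picture is of the moment at which its call begins.
- job.close_job(): hands the job in; it is judged then, once.
Trained networks look in the newest picture that a camera, given by its name, has taken for a name from the list of things; names that differ only in an ending like _2 or _b are one class to them, and where a whole thing is asked for, a point or a joint stands for the part that bears it (a point fixed in the world has none). Each returns a list of dicts, best first, with "confidence" (0 to 1); they miss things now and then, are a little off and sometimes report something else, mostly with a low value. They report only what shows in the picture. A call takes as long as a camera call. They do not tell look-alikes from the thing itself.
- models.outline_of(camera, query): "region" (384x512 bool, what is visible of it) and "bbox" ([centre column, centre row, width, height] in pixels, round what is visible of it).
- models.tip_of(camera, query): "at" ([column, row] in pixels: a listed point, or the origin of a listed thing).
The state is a dict: "time_s": time; "q": joint angles; "qvel": joint speeds; "joint_efforts": joint torques, N m; "position": TCP position; "tool_rot": TCP orientation; "ft_force": force on the tool from outside, world axes, zero at the start; "wrist_torque": the same for the moment, N m; "grip_width": finger opening in m; "gripper_force": force on a finger pad.
Only numpy, scipy, OpenCV 4.12 (cv2) and the standard library are available. Lean on these libraries where they do the work, as an engineer would, in place of code of your own. Each camera call takes 0.05 s, during which the arm holds its last target. There are 200 camera calls.

TASK

The battery of the grey data logger is due for a change: take the battery cover off and lay it upright in the small parts tray. The cover is snapped in by two springy tabs; pinch their pads together evenly, just far enough to free the hooks and no harder, since the plastic cracks if it is squeezed hard, pushed sideways or tugged while still hooked. Set the cover down gently and leave everything else where it is.

Things in the scene. Friction and masses are not known exactly. Their poses are not given: they have to be found in the camera images.
- case: The data logger: grey plastic box fixed to the bench, 135 x 100 x 50 mm high, black corner bumpers, display and three keys on its front (-x) part. Origin: on the bench under the middle of the battery bay; x from the front (-85 mm) to the back (+50 mm), z up. The bay mouth (67.5 x 61.5 mm) in its top is centred over the origin; the cover lies flush in it with 0.75 mm play all round.
- cover: The grey plastic battery cover, about 0.2 kg: plate 66 (x) x 60 (y) x 5 mm. Origin: middle of the plate's underside (45 mm above the bench when snapped in), z up, axes parallel to the case's at the start. Two upright tabs, 26 mm wide in x, stand 24 mm above the plate at y = +-22 mm (blades 4 mm thick) and are pinched together along y. Cracks if cover and case bear on each other with over 18 N.
- pads (a point): Midpoint between the two black rubber pads on the tabs' outer (+y and -y) faces, 18.5 mm above the cover's origin; axes as the cover's. Pads are 18 mm wide in x, 19 mm high. They stand out unevenly: each outer face lies anywhere from 24.5 to 29.5 mm from this point, different on the two sides and not reported, so it must be felt. A pad does not shift on its tab.
- hooks (a point): Midpoint between the hooks' undersides, 14 mm below the cover's origin; the cover stands on them once off. Each tab slides straight inward on its own spring: 3 N to start, then 3 N per mm, both alike, stop at 6 mm. Its hook sits 3 mm under a ledge of the case with 0.8 mm of lift play and is clear once the tab is 3 to 3.75 mm in (12 to 15 N). Tabs crack if both fingers' forces total over 38 N.
- tray: The small grey parts tray, loose, 87 (x) x 132 (y) x 22 mm high, inside 84 x 128 mm, floor 2 mm thick, open at the top. Origin: middle of its underside, z up.
- fresh_battery: Bystander: block battery lying on the bench, 26 x 48 x 18 mm. Origin: underside.
- tape_roll: Bystander: black roll of tape lying flat, 68 mm across, 19 mm high. Origin: middle of the underside.
- torque_wrench: Bystander: small blue-handled torque wrench, 138 mm long, 16 mm high. Origin: middle of the underside.
- test_clip: Bystander: small red clip, 60 x 14 x 13 mm. Origin: middle of the underside.
- clip_stand: Fixed bystander: a stand with a round black foot and a thin upright metal rod with clips at its top, 0.29 m tall, on the right of the work. Origin: middle of the foot's underside. Keep the arm clear of it: pass over it or on the robot's side of it.
There are look-alikes about, which are no part of the job. Leave any red look-alike of the cover alone.

How it is judged:
By the outcome, as a careful person would: the job done as asked, in the order asked, and still so for the second after the job is handed in, with the robot touching nothing.
It also fails if it takes over 72 s, if anything falls off the work surface, if the arm or the gripper's body presses on something with over 40 N, if the wrist force passes 120 N, or if a joint passes its speed limit or range.

## Working session

There is one attempt and no reset: what is moved stays moved. The work goes in short steps, Python scripts to look and compute and a tool call to move; the robot and the scene stay as the last step left them, time stands still between calls to the robot, and variables do not carry over. Pictures are saved under pics/ and viewed, at most 10 in all, crops included, and the job is handed in when it is done.

Besides the shell and the picture viewer there is one more tool, called after "Emit:" by a JSON object that holds its "api" and its "payload". jog_arm: Moves the arm, as the interface text tells. Its arguments: {"type":"object","properties":{"plan":{"type":"string"},"grip_force":{"type":"number"}},"required":["plan"]}

```bash
mkdir -p pics; cat > h.py <<'E'
import numpy as np, cv2
from rig import env, imaging, job, models
def cam(n):
    im=imaging.get_image(n); h=im['pixels'].shape[0]
    f=h/2/np.tan(np.radians(im['fov_y'])/2)
    im['K']=np.array([[f,0,im['cx']],[0,f,im['cy']],[0,0,1.]]); im['D']=np.array(im['distortion'],float); im['T']=np.array(im['world_from_camera']); return im
def cloud(im,mask=None):
    d=im['depth']; v,u=np.nonzero((d>0)&(mask if mask is not None else True))
    p=cv2.undistortPoints(np.stack([u,v],1).astype(float)[:,None],im['K'],im['D'])[:,0]
    z=d[v,u]; P=np.c_[p*z[:,None],z]@im['T'][:3,:3].T+im['T'][:3,3]
    return P,np.stack([u,v],1)
def ray(im,uv,zw):
    p=cv2.undistortPoints(np.array([[uv]],float),im['K'],im['D'])[0,0]
    d=im['T'][:3,:3]@np.r_[p,1]; o=im['T'][:3,3]; return o+d*(zw-o[2])/d[2]
def save(im,n): cv2.imwrite('pics/'+n,im['pixels'][:,:,::-1])
E
python3 - <<'E'
from h import *
out=[]
for n in ['scene','side']:
    im=cam(n); out.append(im['pixels'])
    print(n,im['T'][:3,3].round(3))
    for q in ['case','cover','tray','clip_stand','pads']:
        for r in models.outline_of(n,q)[:3]:
            P,_=cloud(im,r['region']); 
            print(q,round(r['confidence'],2),np.round(r['bbox']),'med',np.median(P,0).round(3),'lo',np.percentile(P,2,0).round(3),'hi',np.percentile(P,98,0).round(3))
        for r in models.tip_of(n,q)[:3]: print('  tip',q,round(r['confidence'],2),np.round(r['at'],1))
    save(im,n+'0.png')
E
```

```text
scene [ 0.156 -0.754  0.757]
case 0.9 [246. 233.  68.  62.] med [ 0.469 -0.25   0.049] lo [ 0.418 -0.295  0.004] hi [ 0.573 -0.17   0.052]
cover 0.87 [172. 188.  26.  25.] med [0.415 0.022 0.02 ] lo [ 0.386 -0.004  0.004] hi [0.447 0.056 0.043]
cover 0.7 [252. 220.  38.  26.] med [ 0.512 -0.219  0.05 ] lo [ 0.479 -0.251  0.041] hi [ 0.549 -0.186  0.074]
  tip cover 0.85 [254.5 220.7]
  tip tray 0.3 [182.  210.9]
clip_stand 0.67 [264. 168.   9.  15.] med [ 0.676 -0.043  0.012] lo [ 0.67  -0.071 -0.001] hi [ 0.686 -0.017  0.015]
clip_stand 0.19 [248. 234.  69.  64.] med [ 0.47  -0.251  0.049] lo [ 0.419 -0.295  0.002] hi [ 0.573 -0.172  0.052]
pads 0.76 [172. 186.  23.  24.] med [0.416 0.019 0.02 ] lo [ 0.387 -0.004  0.004] hi [0.448 0.052 0.044]
pads 0.65 [252. 221.  37.  28.] med [ 0.511 -0.219  0.05 ] lo [ 0.479 -0.252  0.041] hi [ 0.548 -0.187  0.074]
  tip pads 0.75 [170.9 180.8]
  tip pads 0.59 [250.3 217.5]
  tip pads 0.48 [253.  223.7]
side [0.162 0.974 0.528]
case 0.89 [285. 198.  55.  30.] med [ 0.48  -0.183  0.035] lo [ 0.417 -0.272  0.001] hi [ 0.571 -0.151  0.05 ]
  tip ca
[... 155 characters left out ...]
] med [ 0.512 -0.205  0.051] lo [ 0.483 -0.245  0.047] hi [ 0.545 -0.184  0.073]
  tip cover 0.75 [290.5 243.3]
  tip cover 0.58 [278.3 192.2]
  tip cover 0.58 [228.1 249.3]
tray 0.68 [232. 246.  51.  39.] med [0.556 0.057 0.004] lo [ 0.504 -0.006 -0.001] hi [0.601 0.132 0.021]
  tip tray 0.59 [231.2 248.9]
clip_stand 0.19 [279. 188.  21.  19.] med [ 0.511 -0.206  0.051] lo [ 0.481 -0.249  0.047] hi [ 0.546 -0.184  0.073]
pads 0.9 [292. 244.  34.  26.] med [0.413 0.045 0.019] lo [ 0.383  0.003 -0.   ] hi [0.448 0.062 0.042]
pads 0.51 [276. 188.  21.  16.] med [ 0.513 -0.205  0.052] lo [ 0.487 -0.243  0.047] hi [ 0.546 -0.184  0.072]
  tip pads 0.93 [293.3 237.4]
  tip pads 0.68 [278.2 187. ]
```

View pics/scene0.png

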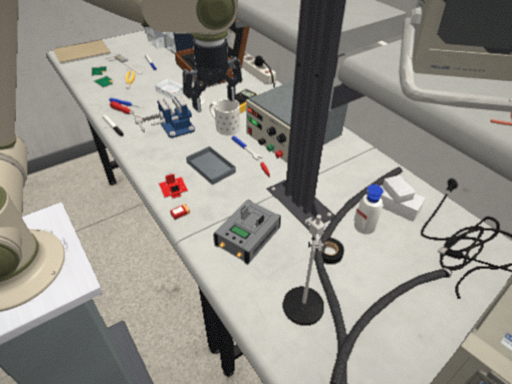

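View pics/side0.png

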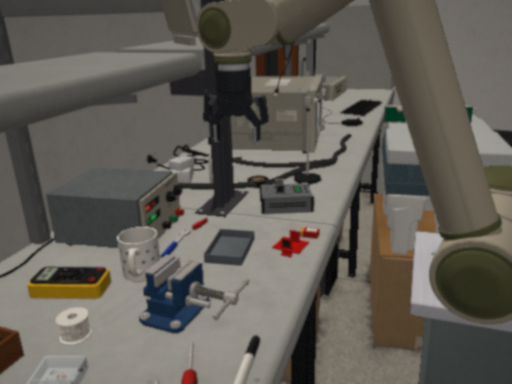

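The scene picture shows the logger at (248,232), tray at (211,165), the red look-alike at (173,187), the stand foot at (303,306), and a tall black post near (300,190). The side picture agrees. Next I'll measure yaw, stand and post.

```bash
python3 - <<'E'
from h import *
im=cam('scene'); P,uv=cloud(im); im2=cam('side'); P2,uv2=cloud(im2)
r=[x for x in models.outline_of('scene','case')][0]['region']
def rect(Q): 
    c,s,a=cv2.minAreaRect((Q[:,:2]*1000).astype(np.float32)); return np.round(c,1),np.round(s,1),round(a,1)
Pc,_=cloud(im,r); m=(Pc[:,2]>.042)&(Pc[:,2]<.056); print('case top',rect(Pc[m]))
for nm,A in(('scene',P),('side',P2)):
    m=(A[:,2]>.058)&(A[:,2]<.085)&(abs(A[:,0]-.51)<.06)&(abs(A[:,1]+.22)<.06); print(nm,'tabs',m.sum(),rect(A[m]),A[m].mean(0).round(4))
    m=(A[:,2]>.012)&(A[:,2]<.03)&(A[:,0]>.47)&(A[:,0]<.64)&(A[:,1]>-.05)&(A[:,1]<.16); print(nm,'tray rim',m.sum(),rect(A[m]) if m.sum() else '')
    m=(A[:,2]>.06)&(A[:,2]<.35)&(A[:,0]>.3)&(A[:,0]<.62)&(A[:,1]<-.28)&(A[:,1]>-.6); print('tall right',A[m].min(0).round(3) if m.sum() else '',A[m].max(0).round(3) if m.sum() else '',np.median(A[m],0).round(3) if m.sum() else '')
    m=(A[:,2]>.1)&(A[:,2]<.5)&(A[:,0]>.62)&(A[:,0]<.85)&(A[:,1]<.05)&(A[:,1]>-.3); print('post',np.percentile(A[m],[2,50,98],axis=0).round(3).tolist() if m.sum() else '')
for u in [(303,306),(211,165),(254.5,220.7)]: print(u,ray(im,u,0.0).round(3),ray(im,u,.045).round(3))
w=cam('wrist'); print(w['T'].round(3))
E
```

```text
case top (array([ 496.7, -226.4]), array([141.6, 102. ]), 21.0)
scene tabs 111 (array([ 514.3, -221.5]), array([26.8, 56.3]), 23.1) [ 0.5141 -0.2248  0.0687]
scene tray rim 299 (array([552.9,  58.6]), array([ 89.8, 136.1]), 6.5)
tall right [ 0.452 -0.495  0.061] [ 0.498 -0.43   0.286] [ 0.486 -0.456  0.256]
post [[0.662, -0.29, 0.109], [0.676, -0.208, 0.389], [0.834, 0.039, 0.491]]
side tabs 103 (array([ 512.5, -213.3]), array([22.8, 60.3]), 19.2) [ 0.5121 -0.213   0.0664]
side tray rim 418 (array([551.7,  62.2]), array([ 88.2, 137.3]), 6.1)
tall right [ 0.453 -0.485  0.06 ] [ 0.496 -0.424  0.281] [ 0.487 -0.447  0.244]
post [[0.661, -0.252, 0.105], [0.706, -0.148, 0.338], [0.841, 0.045, 0.422]]
(303, 306) [ 0.492 -0.451 -0.   ] [ 0.472 -0.469  0.045]
(211, 165) [0.561 0.068 0.   ] [0.537 0.019 0.045]
(254.5, 220.7) [ 0.543 -0.19   0.   ] [ 0.52  -0.224  0.045]
[[ 1.    -0.    -0.001  0.549]
 [-0.    -0.955 -0.297  0.077]
 [-0.001  0.297 -0.955  0.374]
 [ 0.     0.     0.     1.   ]]
```

```bash
python3 - <<'E'
from h import *
s=env.observe(); print(s['tool_rot'],s['position'],s['time_s'],s['grip_width'],env.tcp_to_grasp)
for n in('scene','side'):
    A,uv=cloud(cam(n)); m=(A[:,2]>.05)&(A[:,2]<.6)&(A[:,0]>.56)&(A[:,0]<.8)&(A[:,1]<.1)&(A[:,1]>-.4)
    h,_,_=np.histogram2d(A[m,0],A[m,1],bins=[np.arange(.56,.81,.03),np.arange(-.4,.11,.05)]); print(h.astype(int))
E
```

```text
[[ 3.15604204e-05  9.99999999e-01  2.14765008e-05]
 [ 9.99999999e-01 -3.15603173e-05 -4.80124755e-06]
 [-4.80056974e-06  2.14766524e-05 -1.00000000e+00]] [ 5.49977659e-01 -5.08730406e-06  2.31333699e-01] 1.3 0.08536261847330658 -0.0187
[[   0    0    3   20    0    0  195  360    0    0]
 [   0    0    0    0    0    0    0  326   72    0]
 [   0    0    0    0    0    0    0   11    0    0]
 [   8    0  305 4096 2406    0    0    0    0    0]
 [ 911  534  806  488    0   96  286  264  244  221]
 [ 673  276  378    0    0    2  130  301  343  378]
 [ 727  262  257    0    0    0   95  313  195  184]
 [ 175   90  185    2  102    3    0   61  181  153]]
[[   0    0    0    0    0    0    0   10  504  543]
 [   0    0    0    0    0    0    0   79  403  130]
 [   0    0    0    0    0    0    0    0    9    0]
 [   0    0    1  460 1170    2    0    0    0    0]
 [   0    0    0    0  462  255  188  217  247  284]
 [   4    0   37   53  131  113   37  239  418  424]
 [   0    4   48   44  106   97   80  173  131  141]
 [   6  252   25   25   74   60   39  102  112  130]]
```

Emit:
{"api": "jog_arm", "payload": {"plan": "0 0 0 -3.6 -0.6 0 0;0 0 0 -3.6 -0.6 0 0;0 0 0 -3.6 -0.6 0 0;0 0 0 -3.6 -0.6 0 0;0 0 0 -3.6 -0.6 0 0;0 0 0 -4 -0.7 0 0", "grip_force": 20}}

```text
time_s: 1.9
position: [0.5125, -0.2213, 0.2315]
tool_rot: [[-0.001, 1.0, 0.0], [1.0, 0.001, 0.0], [0.0, 0.0, -1.0]]
ft_force: [0.8, 0.4, 0.1]
grip_width: 0.0853
gripper_force: 0.0
```

Emit:
{"api": "jog_arm", "payload": {"plan": "0 0 6.85 0 0 0 0;0 0 6.85 0 0 0 0;0 0 6.85 0 0 0 0;0 0 6.85 0 0 0 0;0 0 6.85 0 0 0 0;0 0 6.85 0 0 0 0;0 0 6.85 0 0 0 0;0 0 6.85 0 0 0 0;0 0 6.85 0 0 0 0;0 0 6.85 0 0 0 0"}}

```text
time_s: 2.73
position: [0.513, -0.22, 0.2313]
tool_rot: [[0.933, 0.361, -0.0], [0.361, -0.933, 0.0], [-0.0, -0.0, -1.0]]
ft_force: [-0.5, -0.8, 0.5]
grip_width: 0.0852
gripper_force: 0.0
```

```bash
cat > wr.py <<'E'
from h import *
s=env.observe(); R=s['tool_rot']; print(np.round(s['position'],4),'yaw ty',np.degrees(np.arctan2(R[1][1],R[0][1])).round(2),s['ft_force'],s['q'])
im=cam('wrist'); save(im,'w1.png'); P,uv=cloud(im)
def rect(Q):
    c,s,a=cv2.minAreaRect((Q[:,:2]*1000).astype(np.float32)); return np.round(c,1),np.round(s,1),round(a,1)
near=(abs(P[:,0]-.513)<.06)&(abs(P[:,1]+.22)<.06)
m=near&(P[:,2]>.06)&(P[:,2]<.08); print('tabs',m.sum(),rect(P[m]))
m=near&(P[:,2]>.0725)&(P[:,2]<.078); print('tab tops',m.sum(),rect(P[m]),np.median(P[m],0))
m=(P[:,2]>.045)&(P[:,2]<.055)&(np.hypot(P[:,0]-.5,P[:,1]+.22)<.13); print('top',m.sum(),rect(P[m]),np.median(P[m],0))
for q in('pads','cover','case'):
    for r in models.tip_of('wrist',q)[:2]: print(q,r,[ray(im,r['at'],z).round(4) for z in(.0,.045,.0635)])
E
python3 wr.py
```

```text
[ 0.513  -0.22    0.2313] yaw ty -68.84 [-0.54178222 -0.78585783  0.47072447] [-3.53645180e+01  2.26354410e+01  7.30131232e+01  7.16122057e-04
  8.43537514e+01  3.34742790e+01]
tabs 539 (array([ 514.8, -216.4]), array([25.9, 57.7]), 21.3)
tab tops 388 (array([ 514.6, -216.3]), array([25.3, 57.1]), 20.8) [ 0.51622196 -0.23263412  0.07366517]
top 12621 (array([ 497.6, -221.9]), array([143.7, 100.3]), 21.0) [ 0.50034418 -0.22030484  0.05016342]
pads {'at': [251.6, 165.4], 'confidence': 0.83} [array([ 0.5026, -0.221 , -0.    ]), array([ 0.5122, -0.2174,  0.045 ]), array([ 0.5162, -0.2159,  0.0635])]
cover {'at': [251.5, 166.9], 'confidence': 0.95} [array([ 0.5009, -0.2215,  0.    ]), array([ 0.5108, -0.2179,  0.045 ]), array([ 0.5148, -0.2163,  0.0635])]
case {'at': [250.4, 153.8], 'confidence': 0.81} [array([ 0.5144, -0.215 ,  0.    ]), array([ 0.5226, -0.2122,  0.045 ]), array([ 0.526 , -0.211 ,  0.0635])]
```

View pics/w1.png

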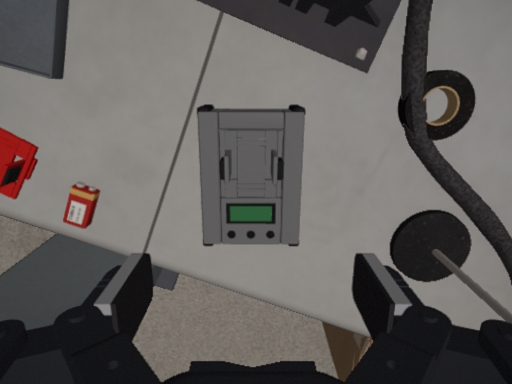

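The wrist picture shows the logger square in the view at (250,175), with tabs at (225,167) and (278,167). The fit puts the tool about 3.1 mm off along y and 2.6 mm off along x. I'll correct that, descend partway and look again.

Emit:
{"api": "jog_arm", "payload": {"plan": "0 0 0.15 0.26 -0.31 0 0;0 0 0 0 0 3 0;0 0 0 0 0 3 0;0 0 0 0 0 3 0;0 0 0 0 0 2 0;0 0 0 0 0 0 0;0 0 0 0 0 0 0"}}

```text
time_s: 3.52
position: [0.5143, -0.2159, 0.1213]
tool_rot: [[0.931, 0.365, -0.001], [0.365, -0.931, 0.001], [-0.001, -0.001, -1.0]]
ft_force: [0.1, -0.3, 0.1]
grip_width: 0.0858
gripper_force: 0.0
```

```bash
sed -i 's/w1.png/w2.png/' wr.py; cat >> wr.py <<'E'
n=np.array([-np.sin(np.radians(21)),np.cos(np.radians(21))]); e=np.array([n[1],-n[0]]); c=np.array(s['position'][:2])
L=np.c_[(P[:,:2]-c)@e,(P[:,:2]-c)@n]*1000
near=(abs(L[:,0])<45)&(abs(L[:,1])<45)
for lo,hi in((.055,.065),(.065,.072),(.072,.077)):
    for sg in(1,-1):
        m=near&(P[:,2]>lo)&(P[:,2]<hi)&(L[:,1]*sg>0); 
        if m.sum()>5: print(lo,sg,m.sum(),'x',np.percentile(L[m,0],[1,99]).round(1),'y',np.percentile(L[m,1],[1,50,99]).round(1))
m=(P[:,2]>.047)&(P[:,2]<.053)&(abs(L[:,0]+17)<80)&(abs(L[:,1])<58); print('top',L[m].min(0),L[m].max(0))
E
python3 wr.py
```

```text
[ 0.5143 -0.2159  0.1213] yaw ty -68.57 [ 0.05717496 -0.324983    0.05779519] [-3.49384264e+01  2.84860710e+01  8.28124546e+01  5.17531242e-04
  6.87751692e+01  3.36304683e+01]
tabs 1318 (array([ 514.2, -216.5]), array([27. , 58.5]), 20.8)
tab tops 908 (array([ 514.2, -216.3]), array([26.7, 56.9]), 21.4) [ 0.51548756 -0.23220689  0.07373528]
top 25288 (array([ 497.8, -221.8]), array([143.8, 100.7]), 20.9) [ 0.50413956 -0.21957503  0.05026046]
pads {'at': [257.3, 210.8], 'confidence': 0.79} [array([ 0.4935, -0.2263,  0.    ]), array([ 0.5089, -0.2196,  0.045 ]), array([ 0.5153, -0.2168,  0.0635])]
pads {'at': [254.0, 195.5], 'confidence': 0.36} [array([ 0.5048, -0.2189, -0.    ]), array([ 0.5183, -0.2135,  0.045 ]), array([ 0.5239, -0.2112,  0.0635])]
cover {'at': [256.4, 203.8], 'confidence': 0.6} [array([ 0.4989, -0.2234,  0.    ]), array([ 0.5134, -0.2171,  0.045 ]), array([ 0.5194, -0.2146,  0.0635])]
0.055 1 104 x [-11.   13.2] y [20.1 20.3 28.2]
0.055 -1 117 x [-11.3  13.1] y [-29.6 -20.  -19.7]
0.065 1 109 x [-11.1  13.1] y [20.2 22.3 28.7]
0.065 -1 123 x [-11.8  13. ] y [-29.7 -21.5 -19.7]
0.072 1 454 x [-12.7  12.7] y [20.2 23.3 28. ]
0.072 -1 523 x [-12.5  12.8] y [-28.7 -23.3 -19.8]
top [-87.82323441 -49.90153559] [53.80035877 50.69762413]
```

View pics/w2.png

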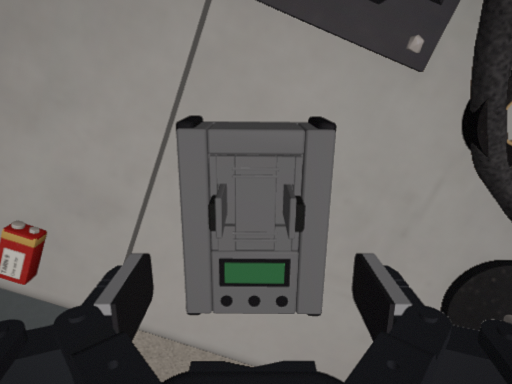

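The logger is centred at (256,215), with tabs at (218,214) and (296,214), aligned within about 0.4 mm. Next I'll descend and part-close.

Emit:
{"api": "jog_arm", "payload": {"plan": "0 0 0.35 0 0 2.3 0;0 0 0 0 0 2.3 0;0 0 0 0 0 1.8 0;0 0 0 0 0 0.5 30;0 0 0 0 0 0 60;0 0 0 0 0 0 60;0 0 0 0 0 0 60;0 0 0 0 0 0 60"}}

```text
time_s: 4.38
position: [0.5148, -0.2165, 0.0536]
tool_rot: [[0.934, 0.358, 0.002], [0.358, -0.934, -0.001], [0.001, 0.002, -1.0]]
ft_force: [0.0, -0.7, -0.8]
grip_width: 0.0651
gripper_force: 0.0
```

```bash
python3 - <<'E'
from h import *
s=env.observe();R=np.array(s['tool_rot']);print(s['position'],np.degrees(np.arctan2(R[1,1],R[0,1])),s['grip_width'],R.T@s['ft_force'],s['gripper_force'])
im=cam('wrist');save(im,'w3.png')
E
```

```text
[ 0.5148187  -0.21652245  0.05362833] -68.99299375406946 0.06514446239637532 [-0.21671552  0.67774056  0.77599057] 0.0
```

View pics/w3.png

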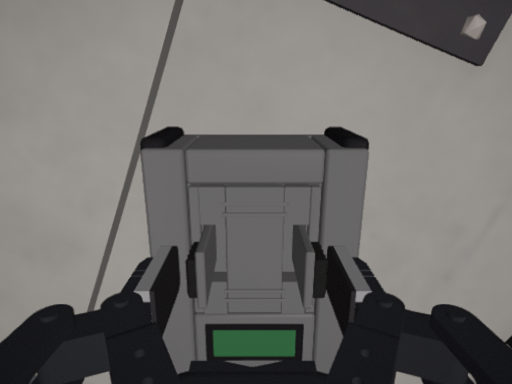

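Both fingers straddle the tabs (pads at 190 and 325, fingers at 172 and 335), nearly centred. I'll lower by 2.5 mm and close slowly to feel for contact.

Emit:
{"api": "jog_arm", "payload": {"plan": "0 0 0 0 0 0.25 66;0 0 0 0 0 0 70;0 0 0 0 0 0 73;0 0 0 0 0 0 75;0 0 0 0 0 0 75;0 0 0 0 0 0 75;0 0 0 0 0 0 75"}}

```text
time_s: 5.02
position: [0.5144, -0.2164, 0.05]
tool_rot: [[0.934, 0.358, 0.0], [0.358, -0.934, -0.0], [0.0, 0.001, -1.0]]
ft_force: [0.2, -1.8, 1.4]
grip_width: 0.0604
gripper_force: 0.9
```

Emit:
{"api": "jog_arm", "payload": {"plan": "0 0 0 0 0 0 77;0 0 0 0 0 0 77;0 0 0 0 0 0 77;0 0 0 0 0 0 77;0 0 0 0 0 0 77"}}

```text
time_s: 5.43
position: [0.5144, -0.2163, 0.05]
tool_rot: [[0.934, 0.358, 0.0], [0.358, -0.934, -0.0], [0.0, 0.001, -1.0]]
ft_force: [0.3, -2.4, 2.0]
grip_width: 0.0596
gripper_force: 1.2
```

Emit:
{"api": "jog_arm", "payload": {"plan": "0 0 0 0 0 0 79;0 0 0 0 0 0 79;0 0 0 0 0 0 79;0 0 0 0 0 0 79;0 0 0 0 0 0 79"}}

```text
time_s: 5.85
position: [0.5144, -0.2164, 0.05]
tool_rot: [[0.934, 0.358, 0.0], [0.358, -0.934, -0.0], [0.0, 0.001, -1.0]]
ft_force: [1.8, -4.1, 3.2]
grip_width: 0.0593
gripper_force: 1.9
```

Emit:
{"api": "jog_arm", "payload": {"plan": "0 0 0 0 0 0 81;0 0 0 0 0 0 81;0 0 0 0 0 0 81;0 0 0 0 0 0 81;0 0 0 0 0 0 81"}}

```text
time_s: 6.27
position: [0.5144, -0.2163, 0.0499]
tool_rot: [[0.934, 0.358, 0.0], [0.358, -0.934, -0.0], [0.0, 0.0, -1.0]]
ft_force: [1.3, -5.0, 4.0]
grip_width: 0.0585
gripper_force: 2.5
```

Emit:
{"api": "jog_arm", "payload": {"plan": "0 0 0 0 0.1 -0.1 81;0 0 0 0 0 0 81;0 0 0 0 0 0 81;0 0 0 0 0 0 81;0 0 0 0 0 0 81"}}

```text
time_s: 6.68
position: [0.5144, -0.2168, 0.0505]
tool_rot: [[0.934, 0.358, -0.001], [0.358, -0.934, 0.001], [-0.0, -0.001, -1.0]]
ft_force: [1.9, -1.9, -0.9]
grip_width: 0.0583
gripper_force: 1.5
```

Emit:
{"api": "jog_arm", "payload": {"plan": "0 0 0 0 0 0 83;0 0 0 0 0 0 83;0 0 0 0 0 0 83;0 0 0 0 0 0 83;0 0 0 0 0 0 83"}}

```text
time_s: 7.1
position: [0.5146, -0.2171, 0.0508]
tool_rot: [[0.934, 0.358, -0.0], [0.358, -0.934, 0.0], [-0.0, -0.0, -1.0]]
ft_force: [2.8, -2.8, -0.5]
grip_width: 0.0577
gripper_force: 1.6
```

Emit:
{"api": "jog_arm", "payload": {"plan": "0 0 0 0 0.1 0 83;0 0 0 0 0 0 83;0 0 0 0 0 0 83;0 0 0 0 0 0 83;0 0 0 0 0 0 83;0 0 0 0 0 0 83;0 0 0 0 0 0 83"}}

```text
time_s: 7.68
position: [0.5148, -0.2178, 0.0507]
tool_rot: [[0.934, 0.358, -0.001], [0.358, -0.934, 0.0], [-0.0, -0.001, -1.0]]
ft_force: [0.3, 0.5, -0.2]
grip_width: 0.0576
gripper_force: 0.4
```

Emit:
{"api": "jog_arm", "payload": {"plan": "0 0 0 0 0 0 85;0 0 0 0 0 0 85;0 0 0 0 0 0 85;0 0 0 0 0 0 85;0 0 0 0 0 0 85"}}

```text
time_s: 8.1
position: [0.5149, -0.218, 0.0508]
tool_rot: [[0.934, 0.358, -0.0], [0.358, -0.934, 0.0], [-0.0, -0.0, -1.0]]
ft_force: [-1.7, 0.9, 1.6]
grip_width: 0.0569
gripper_force: 3.1
```

Emit:
{"api": "jog_arm", "payload": {"plan": "0 0 0 0 0 -0.02 87;0 0 0 0 0 -0.01 88;0 0 0 0 0 -0.02 90;0 0 0 0 0 0 90;0 0 0 0 0 0 90;0 0 0 0 0 0 90"}}

```text
time_s: 8.6
position: [0.515, -0.2181, 0.0513]
tool_rot: [[0.934, 0.358, 0.0], [0.358, -0.934, -0.0], [0.0, 0.0, -1.0]]
ft_force: [0.0, -0.5, -0.6]
grip_width: 0.0554
gripper_force: 5.6
```

Emit:
{"api": "jog_arm", "payload": {"plan": "0 0 0 0 0 -0.02 92;0 0 0 0 0 -0.01 93;0 0 0 0 0 -0.02 95;0 0 0 0 0 0 95;0 0 0 0 0 0 95;0 0 0 0 0 0 95"}}

```text
time_s: 9.1
position: [0.515, -0.218, 0.0517]
tool_rot: [[0.934, 0.358, -0.0], [0.358, -0.934, 0.0], [-0.0, -0.0, -1.0]]
ft_force: [0.1, -0.6, -1.0]
grip_width: 0.0537
gripper_force: 7.9
```

Emit:
{"api": "jog_arm", "payload": {"plan": "0 0 0 0 0 -0.01 97;0 0 0 0 0 -0.01 98;0 0 0 0 0 -0.02 100;0 0 0 0 0 0 100;0 0 0 0 0 0 100;0 0 0 0 0 0 100"}}

```text
time_s: 9.6
position: [0.515, -0.218, 0.0522]
tool_rot: [[0.934, 0.358, 0.0], [0.358, -0.934, 0.0], [0.0, -0.0, -1.0]]
ft_force: [0.6, 0.3, -2.2]
grip_width: 0.0519
gripper_force: 10.2
```

Emit:
{"api": "jog_arm", "payload": {"plan": "0 0 0 0 0 -0.01 101;0 0 0 0 0 -0.01 103;0 0 0 0 0 -0.02 105;0 0 0 0 0 0 105;0 0 0 0 0 0 105;0 0 0 0 0 0 105"}}

```text
time_s: 10.1
position: [0.515, -0.218, 0.0526]
tool_rot: [[0.934, 0.358, 0.0], [0.358, -0.934, -0.0], [0.0, 0.0, -1.0]]
ft_force: [-0.7, 0.6, -1.7]
grip_width: 0.0506
gripper_force: 12.5
```

Emit:
{"api": "jog_arm", "payload": {"plan": "0 0 0 0 0 -0.01 107;0 0 0 0 0 -0.01 109;0 0 0 0 0 0 110;0 0 0 0 0 0 110;0 0 0 0 0 0 110;0 0 0 0 0 0 110"}}

```text
time_s: 10.6
position: [0.515, -0.218, 0.0528]
tool_rot: [[0.934, 0.358, -0.0], [0.358, -0.934, 0.0], [-0.0, -0.0, -1.0]]
ft_force: [0.2, -1.0, -2.5]
grip_width: 0.0487
gripper_force: 14.8
```

Emit:
{"api": "jog_arm", "payload": {"plan": "0 0 0 0 0 -0.05 110;0 0 0 0 0 -0.05 110;0 0 0 0 0 0 110;0 0 0 0 0 0 110;0 0 0 0 0 0 110"}}

```text
time_s: 11.02
position: [0.515, -0.218, 0.0538]
tool_rot: [[0.934, 0.358, -0.0], [0.358, -0.934, 0.0], [-0.0, -0.0, -1.0]]
ft_force: [0.1, 0.4, -1.7]
grip_width: 0.0486
gripper_force: 14.7
```

Emit:
{"api": "jog_arm", "payload": {"plan": "0 0 0 0 0 -0.05 110;0 0 0 0 0 -0.05 110;0 0 0 0 0 -0.05 110;0 0 0 0 0 -0.05 110;0 0 0 0 0 0 110;0 0 0 0 0 0 110"}}

```text
time_s: 11.52
position: [0.515, -0.218, 0.0559]
tool_rot: [[0.934, 0.358, 0.0], [0.358, -0.934, -0.0], [0.0, 0.0, -1.0]]
ft_force: [-0.3, 0.6, -3.2]
grip_width: 0.049
gripper_force: 14.7
```

Emit:
{"api": "jog_arm", "payload": {"plan": "0 0 0 0 0 -0.1 110;0 0 0 0 0 -0.2 110;0 0 0 0 0 -0.3 110;0 0 0 0 0 -0.5 110;0 0 0 0 0 -0.8 110;0 0 0 0 0 -0.8 110;0 0 0 0 0 -0.8 110;0 0 0 0 0 -0.8 110;0 0 0 0 0 -0.5 110;0 0 0 0 0 0 110"}}

```text
time_s: 12.35
position: [0.5154, -0.2183, 0.1053]
tool_rot: [[0.934, 0.358, 0.002], [0.358, -0.934, -0.001], [0.001, 0.002, -1.0]]
ft_force: [-0.8, -0.8, -1.5]
grip_width: 0.049
gripper_force: 14.6
```

Emit:
{"api": "jog_arm", "payload": {"plan": "0 0 0 0 0 -1 110;0 0 0 0 0 -1 110;0 0 0 0.2 -0.6 -0.5 110;0 0 0 0.5 -1.3 0 110;0 0 0 0.9 -2.3 0 110;0 0 0 0.9 -2.3 0 110;0 0 0 0.9 -2.3 0 110;0 0 0 0.9 -2.3 0 110;0 0 0 0.9 -2.3 0 110;0 0 0 0.9 -2.3 0 110"}}

```text
time_s: 13.18
position: [0.515, -0.0472, 0.1287]
tool_rot: [[0.933, 0.359, -0.001], [0.359, -0.933, 0.0], [-0.0, -0.001, -1.0]]
ft_force: [0.1, -0.1, -1.9]
grip_width: 0.0492
gripper_force: 14.7
```

Emit:
{"api": "jog_arm", "payload": {"plan": "0 0 0 0.9 -2.3 0 110;0 0 0 0.7 -1.8 0 110;0 0 0 0.4 -1 0 110;0 0 2 0 0 0 110;0 0 4 0 0 0 110;0 0 4 0 0 0 110;0 0 3 0 0 0 110;0 0 1.7 0 0 0 110;0 0 0 0 0 0 110;0 0 0 0 0 0 110"}}

```text
time_s: 14.02
position: [0.5158, 0.0054, 0.1288]
tool_rot: [[0.994, 0.111, -0.0], [0.111, -0.994, 0.0], [-0.0, -0.0, -1.0]]
ft_force: [0.2, -0.0, -2.7]
grip_width: 0.0488
gripper_force: 14.7
```

```bash
python3 - <<'E'
from h import *
s=env.observe();R=np.array(s['tool_rot']);print(s['position'],'tx yaw',np.degrees(np.arctan2(R[1,0],R[0,0])),s['grip_width'],s['gripper_force'],s['ft_force'])
def rect(Q):
    c,sz,a=cv2.minAreaRect((Q[:,:2]*1000).astype(np.float32)); return np.round(c,1),np.round(sz,1),round(a,1)
for n in('wrist','side','scene'):
    im=cam(n); save(im,n+'4.png'); P,uv=cloud(im)
    for q in('tray',):
        for r in models.outline_of(n,q)[:2]:
            A,_=cloud(im,r['region']); A=A[A[:,2]<.03]; 
            if len(A)>20: print(n,q,r['confidence'],np.round(r['bbox']),rect(A))
    m=(P[:,2]>.012)&(P[:,2]<.03)&(P[:,0]>.47)&(P[:,0]<.64)&(P[:,1]>-.03)&(P[:,1]<.15)
    if m.sum()>10: print(n,'rim',m.sum(),rect(P[m]))
    for r in models.tip_of(n,'tray')[:1]: print('tip',r,ray(im,r['at'],0).round(4))
E
```

```text
[0.51582544 0.00542054 0.12875026] tx yaw 6.365529301632584 0.048830345518768886 14.723926037549973 [ 0.22643201 -0.02998216 -2.71044809]
wrist tray 0.66 [179. 128. 195. 119.] (array([552.3,  67.4]), array([ 88.3, 143.5]), 7.7)
wrist rim 2596 (array([553. ,  62.7]), array([ 86.5, 132.6]), 6.4)
tip {'at': [187.3, 127.2], 'confidence': 0.79} [0.5532 0.0626 0.    ]
side tray 0.7 [230. 247.  51.  40.] (array([555.7,  46.6]), array([ 98.5, 174. ]), 12.2)
side rim 420 (array([552.2,  61.4]), array([ 87.9, 140. ]), 6.6)
tip {'at': [230.0, 248.6], 'confidence': 0.86} [0.5553 0.0571 0.    ]
scene tray 0.84 [210. 170.  42.  31.] (array([560. ,  71.8]), array([107.6, 163.1]), 7.0)
scene rim 237 (array([554.2,  57.9]), array([ 90.7, 136.4]), 6.6)
tip {'at': [210.5, 167.1], 'confidence': 0.69} [0.5545 0.0605 0.    ]
```

View pics/wrist4.png

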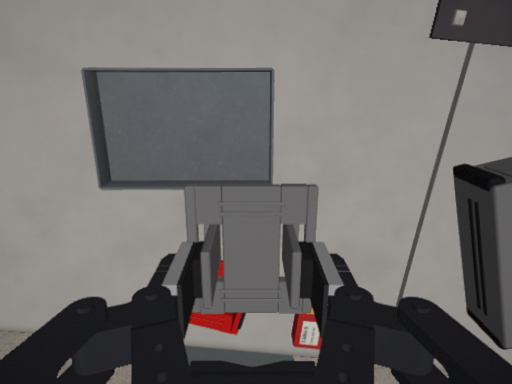

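The wrist picture shows the cover held level at (250,245) and the empty tray at (180,128), centre (0.553, 0.062). I'll move over it and descend.

Emit:
{"api": "jog_arm", "payload": {"plan": "0 0 0 0.3 -0.4 0 110;0 0 0 0.8 -0.9 0 110;0 0 0 1.1 -1.3 0 110;0 0 0 1.1 -1.3 0 110;0 0 0 0.7 -0.8 0 110;0 0 0 0.3 -0.3 0 110;0 0 0 0 0 1 110;0 0 0 0 0 2 110;0 0 0 0 0 2 110;0 0 0 0 0 2 110"}}

```text
time_s: 15.3
position: [0.5528, 0.0592, 0.0575]
tool_rot: [[0.994, 0.109, -0.0], [0.109, -0.994, -0.0], [-0.0, 0.0, -1.0]]
ft_force: [0.2, -0.0, -2.4]
grip_width: 0.0489
gripper_force: 14.6
```

Emit:
{"api": "jog_arm", "payload": {"plan": "0 0 0 0 0 1.5 110;0 0 0 0 0 0.8 110;0 0 0 0 0 0.4 110;0 0 0 0 0 0.2 110;0 0 0 0 0 0 110;0 0 0 0 0 0 110;0 0 0 0 0 0 110"}}

```text
time_s: 15.88
position: [0.5537, 0.0595, 0.0306]
tool_rot: [[0.994, 0.11, 0.001], [0.11, -0.994, -0.0], [0.001, 0.0, -1.0]]
ft_force: [0.6, 0.4, -1.3]
grip_width: 0.049
gripper_force: 14.7
```

Emit:
{"api": "jog_arm", "payload": {"plan": "0 0 0 0 0 0.1 110;0 0 0 0 0 0.1 110;0 0 0 0 0 0.1 110;0 0 0 0 0 0.1 110;0 0 0 0 0 0 110;0 0 0 0 0 0 110"}}

```text
time_s: 16.38
position: [0.5533, 0.0596, 0.0258]
tool_rot: [[0.994, 0.11, -0.0], [0.11, -0.994, 0.0], [-0.0, -0.0, -1.0]]
ft_force: [-0.7, -1.0, -1.6]
grip_width: 0.0489
gripper_force: 14.7
```

Emit:
{"api": "jog_arm", "payload": {"plan": "0 0 0 0 0 0.05 110;0 0 0 0 0 0.05 110;0 0 0 0 0 0 110;0 0 0 0 0 0 110;0 0 0 0 0 0 110"}}

```text
time_s: 16.8
position: [0.5533, 0.0596, 0.0248]
tool_rot: [[0.994, 0.11, 0.0], [0.11, -0.994, -0.0], [0.0, 0.0, -1.0]]
ft_force: [-0.6, 0.6, -2.0]
grip_width: 0.0487
gripper_force: 14.7
```

Emit:
{"api": "jog_arm", "payload": {"plan": "0 0 0 0 0 0.05 110;0 0 0 0 0 0 110;0 0 0 0 0 0 110;0 0 0 0 0 0 110"}}

```text
time_s: 17.13
position: [0.5533, 0.0596, 0.0243]
tool_rot: [[0.994, 0.11, -0.0], [0.11, -0.994, -0.0], [-0.0, 0.0, -1.0]]
ft_force: [-0.3, 0.5, -2.2]
grip_width: 0.0484
gripper_force: 14.7
```

Emit:
{"api": "jog_arm", "payload": {"plan": "0 0 0 0 0 0.04 110;0 0 0 0 0 0 110;0 0 0 0 0 0 110;0 0 0 0 0 0 110"}}

```text
time_s: 17.47
position: [0.5533, 0.0596, 0.0239]
tool_rot: [[0.994, 0.11, -0.0], [0.11, -0.994, 0.0], [-0.0, -0.0, -1.0]]
ft_force: [-0.2, 0.3, -1.9]
grip_width: 0.0488
gripper_force: 14.7
```

Emit:
{"api": "jog_arm", "payload": {"plan": "0 0 0 0 0 0.04 110;0 0 0 0 0 0 110;0 0 0 0 0 0 110;0 0 0 0 0 0 110"}}

```text
time_s: 17.8
position: [0.5534, 0.0596, 0.0236]
tool_rot: [[0.994, 0.11, 0.0], [0.11, -0.994, -0.0], [0.0, 0.0, -1.0]]
ft_force: [-0.2, 0.1, -0.7]
grip_width: 0.0488
gripper_force: 14.8
```

Emit:
{"api": "jog_arm", "payload": {"plan": "0 0 0 0 0 0.03 110;0 0 0 0 0 0 110;0 0 0 0 0 0 110;0 0 0 0 0 0 110"}}

```text
time_s: 18.13
position: [0.5535, 0.0596, 0.0235]
tool_rot: [[0.994, 0.11, 0.001], [0.11, -0.994, -0.0], [0.001, 0.0, -1.0]]
ft_force: [-1.1, 0.5, 5.5]
grip_width: 0.0489
gripper_force: 15.7
```

Emit:
{"api": "jog_arm", "payload": {"plan": "0 0 0 0 0 0.01 107;0 0 0 0 0 0.02 104;0 0 0 0 0 0.02 101;0 0 0 0 0 0.02 98;0 0 0 0 0 0 98"}}

```text
time_s: 18.55
position: [0.5536, 0.0594, 0.0227]
tool_rot: [[0.994, 0.11, 0.001], [0.11, -0.994, -0.0], [0.001, 0.0, -1.0]]
ft_force: [-0.0, -0.1, 5.1]
grip_width: 0.0525
gripper_force: 7.9
```

Emit:
{"api": "jog_arm", "payload": {"plan": "0 0 0 0 0 0.02 95;0 0 0 0 0 0.02 92;0 0 0 0 0 0.02 89;0 0 0 0 0 0.01 87;0 0 0 0 0 0 87"}}

```text
time_s: 18.97
position: [0.5535, 0.0596, 0.0219]
tool_rot: [[0.994, 0.11, 0.001], [0.11, -0.994, -0.0], [0.001, 0.0, -1.0]]
ft_force: [1.7, -0.9, 3.5]
grip_width: 0.0566
gripper_force: 3.3
```

Emit:
{"api": "jog_arm", "payload": {"plan": "0 0 0 0 0 0 84;0 0 0 0 0 0 82;0 0 0 0 0 0 80;0 0 0 0 0 0 75;0 0 0 0 0 0 65;0 0 0 0 0 0 50;0 0 0 0 0 0 50;0 0 0 0 0 0 50"}}

```text
time_s: 19.63
position: [0.5533, 0.0596, 0.0218]
tool_rot: [[0.994, 0.11, -0.0], [0.11, -0.994, 0.0], [-0.0, -0.0, -1.0]]
ft_force: [-0.5, -0.1, -0.8]
grip_width: 0.0685
gripper_force: 0.0
```

Released. I'll rise straight up and check.

Emit:
{"api": "jog_arm", "payload": {"plan": "0 0 0 0 0 -0.5 50;0 0 0 0 0 -1 50;0 0 0 0 0 -2 50;0 0 0 0 0 -3 30;0 0 0 0 0 -3 0;0 0 0 0 0 -3 0;0 0 0 0 0 -2 0;0 0 0 0 0 0 0;0 0 0 0 0 0 0"}}

```text
time_s: 20.38
position: [0.5535, 0.0596, 0.1684]
tool_rot: [[0.994, 0.11, 0.003], [0.11, -0.994, -0.0], [0.003, 0.001, -1.0]]
ft_force: [0.5, -0.1, -0.5]
grip_width: 0.0855
gripper_force: 0.0
```

```bash
python3 - <<'E'
from h import *
s=env.observe();print(s['position'],s['ft_force'],s['gripper_force'])
im=cam('wrist');save(im,'w5.png');P,uv=cloud(im)
c=np.array([.553,.062]);a=np.radians(6.4);e=np.array([np.cos(a),np.sin(a)]);n=np.array([-e[1],e[0]])
L=np.c_[(P[:,:2]-c)@e,(P[:,:2]-c)@n]*1000
m=(abs(L[:,0])<40)&(abs(L[:,1])<60)
for lo,hi in((0.018,.026),(.035,.05)):
    k=m&(P[:,2]>lo)&(P[:,2]<hi); print(k.sum(),L[k].min(0),L[k].max(0),np.percentile(P[k,2],[5,50,95]))
E
```

```text
[0.5535493  0.05961774 0.16844007] [ 0.53583069 -0.05295123 -0.53390801] 0.0
3850 [-33.25935231 -30.12936562] [33.00837273 29.9634209 ] [0.01984026 0.02115423 0.02240737]
645 [-12.63698936 -29.95111586] [13.10788245 28.42195058] [0.03978609 0.04439232 0.04586176]
```

View pics/w5.png

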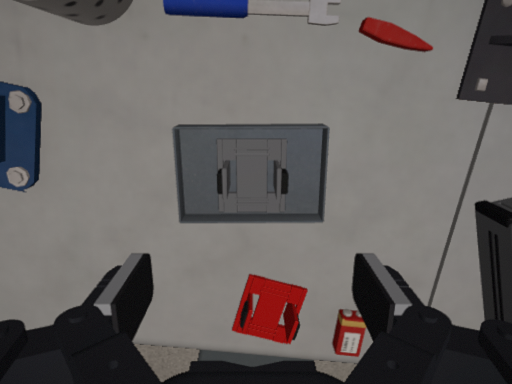

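The cover stands level and centred in the tray at (252,175), with its plate top at about 21 mm as it should be. Nothing else has moved.

```bash
python3 -c "
from rig import job; print(job.close_job())"
```

```text
the job is handed in; nothing more can be done
None
```

The battery cover is off the data logger and stands upright, centred in the parts tray. The pinch peaked at about 15 N per finger, and the job was handed in at about 20 s.

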